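# Draw the filter plate from an espresso machine's water tank and present it

### The job

Lift the flap of the water tank all the way back so that it stays open, then draw out the filter plate (the one with the flat bar grip, not the one with the round knob) and present it for inspection: finish while still holding it, upright and still, about a hand's breadth (8 cm) above the middle of the shallow steel drip tray, with the plate's width in line with the tray's long side. Leave the other plate in the tank, and do not shift the tray or the other things on the bench.

Things in the scene. Friction and masses are not known exactly. Their poses are not given: they have to be found in the camera images.
- tank: grey plastic tank fixed to the bench, flap of the same grey on top: 120 (x) x 200 (y) mm, rim 150 mm high, walls and floor 5 mm. Origin: centre of underside; hinge at the far +x rim. A wall along x makes two wells, centred at y = -49 and +49 mm, each 92 (y) x 110 (x) mm, one upright plate in each (which varies) between ribs up to 94 mm high, play 2.5 mm in x, 4 mm in y. Foot 150 x 250 x 4 mm
- flap (a joint): flap angle: 0 closed, grows as the front edge swings up and back, 1.57 upright, 2.1 at its stop, fully open. Let go below about 1.5 rad it falls shut; beyond about 1.7 it falls back onto its stop and stays. 0.12 kg, light hinge
- flap_hinge (a point): on the hinge axis (parallel to the tank's y), at the far rim, 60 mm from the tank's centre and 150.5 mm above the bench
- flap_tongue (a point): grip point of the pull tongue: grey bar 12 mm wide (y), 10 mm thick, 40 mm long, level, out from the middle of the flap's front edge, in the flap's plane (flap 6 mm thick). The point is 144 mm from the hinge axis, 24 mm out from the flap's edge, 153.5 mm above the bench when closed; it moves with the flap. Pinched across its 12 mm, the tongue can pivot between the pads
- filter_plate: filter plate to draw out: white plastic with steel mesh faces, 14 mm thick (x), 84 wide (y), 96 high, topped by a flat bar grip 10 thick (x), 40 wide (y), 30 high (96 to 126 mm above origin); about 0.13 kg. Origin: centre of lower edge, z up. It starts on the tank's floor, 5 mm above the bench, axes parallel to the tank's
- filter_grip (a point): the point to grip on the filter plate's bar: on the plate's centre line, 117 mm above its lower edge
- float_plate: the other white plate in the tank, to be left there: the same 14 x 84 x 96 mm plate without mesh, with a round knob (26 mm diameter, its top 126 mm above the lower edge). Origin: centre of its lower edge
- tray: shallow open steel drip tray, loose on the bench, 100 mm (its x) by 180 mm (its y, the long side), 30 mm high, walls 3 mm. Origin: centre of its underside
- jug: bystander: steel jug with a handle, 84 mm across, 100 mm high; origin at the centre of its underside
- portafilter: bystander: steel portafilter, a cup 72 mm across and 38 mm high with a black handle along its -x, 156 mm out from the cup's centre; origin under the cup's centre
- tamper: bystander: steel coffee tamper, 56 mm across, 90 mm high; origin at the centre of its underside
- screwdriver: bystander: screwdriver lying flat, about 0.2 m long; origin under it

How it is judged:
On the way, in this order (a step that is already met when the one before it is completed fails the run):
1. the flap is swung back past upright (value of joint flap above 1.75 rad), for 0.2 s.
2. the filter plate is drawn clear out of the tank (z of filter_plate in the frame of tank above 0.1 m and contact force between filter_plate and the fingers above 1 N), for 0.1 s.
At the end, for the whole second after the job is handed in: Fingers hold the filter plate still, within 0.2 rad of upright, clear of tray and tank, lower edge 50 to 190 mm above the bench, within 35 mm of the tray's centre in plan, width within 0.26 rad of its long side; flap beyond 1.7 rad; other plate still down (contact force between filter_plate and the fingers above 1 N and height (world z) of filter_plate between 0.05 and 0.19 m and angle between filter_plate's own z axis and vertical below 0.2 rad and horizontal distance between filter_plate and tray below 0.035 m and angle between the y axis of filter_plate and the y axis of tray, either way round below 0.26 rad and linear speed of filter_plate below 0.03 m/s and contact force between filter_plate and tray below 0.1 N and contact force between filter_plate and tank below 0.1 N and value of joint flap above 1.7 rad and z of float_plate in the frame of tank below 0.02 m); the arm keeps its last pose, push and grip.
It fails at once if the other plate is drawn up (distance of float_plate from where it was at the start of the episode above 0.02 m).
It fails at once if the tray is shifted (distance of tray from where it was at the start of the episode above 0.02 m).
It fails at once if a bystander is disturbed (distance of any of jug, portafilter, tamper, screwdriver from where it was at the start of the episode above 0.03 m).
It also fails if it takes over 61 s, if anything falls off the work surface, if the arm or the gripper's body presses on something with over 40 N, if the wrist force passes 120 N, or if a joint passes its speed limit or range.

### The arm

A 7-joint arm with a two-finger parallel gripper is mounted at the origin on the work surface. World frame = base frame: x ahead of the robot, y to its left, z up, the work surface at z = 0. Lengths are in m, angles in rad, forces in N, time in s.
With the tool pointing down it reaches from about 0.4 to 0.925 m from the base axis. Payload 5.6 kg.
Tool frame: the origin (TCP) lies at the very end of the fingers, on their centre line; the grasp point (between the pads) lies behind it (r.grip_depth is the z of the grasp point in the tool frame, in m); z points along the fingers, y is the line along which they close (so a half turn about z gives the same grasp; the last joint's range is limited). The gripper opens to 85 mm and grips with 20 to 120 N. Pads are 22 mm wide; open, the fingers measure 114 mm over their backs; the gripper's body (76 mm by 85 mm) begins 54 mm behind the grasp point. The pads swing forward as they close: fully open they stand 13 mm farther back than shut.
Start: joints at [1.18, 0.468, -0.012, 1.603, 0.006, 1.071, -0.056], TCP at [0.221, -0.611, 0.231] pointing down, gripper open.
Joint ranges: [-2.53, 2.53], [-0.31, 2.02], [-1.57, 1.55], [0.28, 2.44], [-1.29, 4.43], [0.15, 1.84], [-2.92, 2.92]. Speed limits (rad/s): [2.57, 2.57, 3.14, 3.14, 3.14, 3.14, 3.14].

### API

Orientations are given as a unit quaternion [w, x, y, z].
In Python, from workcell import r gives the robot as it stands.
- The arm moves only by the shell command python3 inch.py 'ROWS' [FORCE]. ROWS is a JSON list of rows, 1 to 5 of them, each written [[dx, dy, dz], turn, opening]: dx, dy, dz in units of 50 mm, then a turn about the tool's z in units of 0.05 rad, then the finger opening in m; each row shifts and turns the commanded pose from where the row before left it, along the tool's axes as they then stand; what a row does not reach is not made up. A row lasts 1/12 s, in which the tool goes at most 0.0417 m and 0.125 rad, less where a joint would pass 70% of its speed; a pose out of reach is approached as far as the arm can. The fingers move at their own pace and stop on an object; FORCE is the grip in N (left out, the last holds). Time passes only in rows, so rows that do not move let the fingers close. It prints the time, the measured TCP pose, the force, the opening and the grip force at its end. Input that does not fit is refused with a message, and nothing moves.
- r.get_state(): the state, without advancing time (a new reading comes with each control period).
- r.get_image(name): name is "side" or "top" or "wrist"; returns the picture (480x640x3 uint8, red, green, blue); there is no depth.
- r.camera_model(name): a dict with "fx", "fy", "cx", "cy" (pixels), "dist" ([k1, k2, p1, p2, k3] as OpenCV has them; the pictures are not rectified), "R" (3x3) and "t" (3): a world point X has camera coordinates R X + t. Camera axes: x right, y down, z forward; pixel columns grow to the right and rows downward; lengths in m; the calibration is good to about 2 mm. A picture is of the moment at which its call begins: read the wrist's pose just before it. camera_model takes no time and is no camera call; for the wrist camera it gives the pose at the moment of the call.
- r.job_done(): hands the job in; it is judged then, once.
The state is a dict: "time": time; "q": joint angles; "joint_vel": joint speeds; "tau": joint torques, N m; "ee_pos": TCP position; "tcp_rot": TCP orientation; "ft_force": force on the tool from outside, world axes, zero at the start; "torque": the same for the moment, N m; "width": finger opening in m; "grip_force": force on a finger pad.
Only numpy, scipy, OpenCV 4.12 (cv2) and the standard library are available. Lean on these libraries where they do the work, as an engineer would, in place of code of your own. Each camera call takes 0.05 s, during which the arm holds its last target. There are 200 camera calls.

## Working session

There is one attempt and no reset: what is moved stays moved. The work goes in short steps, Python scripts to look and compute and a shell command to move; the robot and the scene stay as the last step left them, time stands still between calls to the robot, and variables do not carry over. Pictures are saved under pics/ and viewed, at most 10 in all, crops included, and the job is handed in when it is done.

```bash
ls; mkdir -p pics
python3 - <<'E'
from workcell import r
import cv2
for n in("top","side"):
    cv2.imwrite(f"pics/{n}0.png",r.get_image(n)[...,::-1]); c=r.camera_model(n); print(n,c)
s=r.get_state();print(s,r.grip_depth)
E
```

```text
inch.py
pics
workcell.py
top {'fx': 621.5692549481141, 'fy': 621.5692549481141, 'cx': 320.3611375101833, 'cy': 240.3750261534998, 'dist': array([-0.03667585,  0.        ,  0.        ,  0.        ,  0.        ]), 'R': array([[ 0.02807752, -0.99959392, -0.0048637 ],
       [-0.98900268, -0.02707256, -0.14539867],
       [ 0.14520795,  0.00889265, -0.98936119]]), 't': array([0.00384352, 0.54183715, 1.4472059 ])}
side {'fx': 553.9534792654297, 'fy': 553.9534792654297, 'cx': 323.01856211862594, 'cy': 227.40277354589384, 'dist': array([-0.04665851,  0.        ,  0.        ,  0.        ,  0.        ]), 'R': array([[-0.97699318, -0.21250657, -0.01803567],
       [-0.1503101 ,  0.7460981 , -0.64864821],
       [ 0.15129838, -0.63101393, -0.76087464]]), 't': array([0.54055541, 0.14571775, 1.50467796])}
{'time': 0.1, 'q': array([ 1.17998434,  0.46832768, -0.01161699,  1.60355824,  0.00600169,
        1.07138591, -0.05632324]), 'joint_vel': array([-2.02854799e-05, -2.01047922e-03, -2.79702707e-04, -1.05874513e-03,
        2.02345186e-03,  4.85901160e-04,  4.56616220e-04]), 'tau': array([ 2.12738552e-03, -5.33514726e+01,  2.18888774e-02, -2.51963013e+01,
        1.14853002e-02,  4.32082568e-03,  4.90982359e-06]), 'ee_pos': array([ 0.22131698, -0.61061467,  0.2303975 ]), 'tcp_rot': array([-7.98243231e-04,  9.84922502e-01,  1.72994185e-01, -1.97430500e-04]), 'ft_force': array([ 0.26063082, -0.53839989, -0.01832104]), 'torque': array([ 0.01677389, -0.00852178, -0.02540243]), 'grip_force': 0.0, 'width': 0.08551405457715695} -0.0187
```

View pics/top0.png

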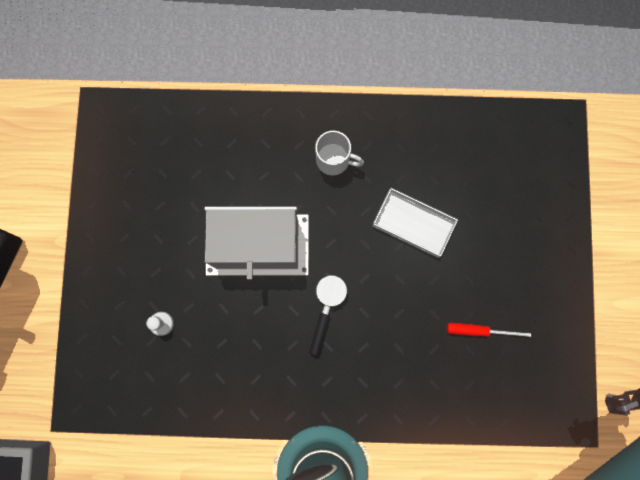

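View pics/side0.png

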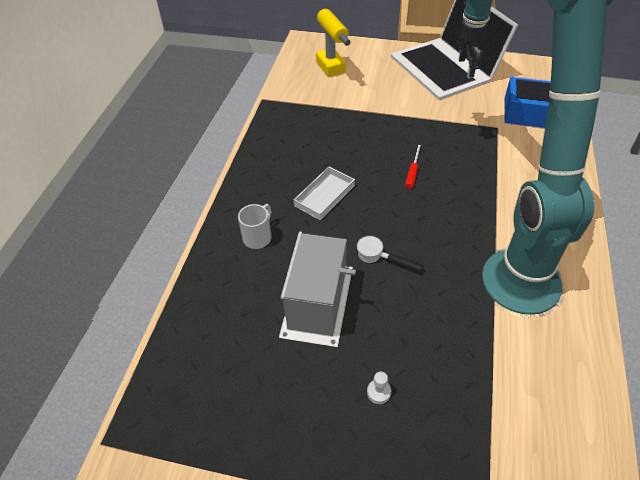

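```bash
cat > h.py <<'E'
import numpy as np, cv2
from workcell import r
def ray(n,px,cam=None):
    c=cam or r.camera_model(n); K=np.array([[c['fx'],0,c['cx']],[0,c['fy'],c['cy']],[0,0,1]])
    u=cv2.undistortPoints(np.float64(px).reshape(-1,1,2),K,c['dist']).reshape(-1,2)
    return -c['R'].T@c['t'], np.c_[u,np.ones(len(u))]@c['R']
def plane(n,px,z,cam=None):
    o,d=ray(n,px,cam); return o+d*((z-o[2])/d[:,2])[:,None]
def proj(n,X,cam=None):
    c=cam or r.camera_model(n); K=np.array([[c['fx'],0,c['cx']],[0,c['fy'],c['cy']],[0,0,1]])
    return cv2.projectPoints(np.float64(X).reshape(-1,1,3),cv2.Rodrigues(c['R'])[0],c['t'],K,c['dist'])[0].reshape(-1,2)
E
python3 - <<'E'
from h import *
im=cv2.imread('pics/top0.png'); g=cv2.cvtColor(im,cv2.COLOR_BGR2GRAY)
a=cv2.resize(im[195:285,195:315],None,fx=5,fy=5,interpolation=cv2.INTER_CUBIC);cv2.imwrite('pics/c1.png',a)
m=(g>70).astype(np.uint8); m[:, :365]=0;m[:,470:]=0;m[:180]=0;m[265:]=0
cs=cv2.findContours(m,0,1)[0];c=max(cs,key=cv2.contourArea);q=cv2.boxPoints(cv2.minAreaRect(c));print(q)
P=plane('top',q,.03);print(P.round(4),P.mean(0)); e=np.diff(P,axis=0)
print(np.linalg.norm(e,axis=1),np.degrees(np.arctan2(e[:,1],e[:,0])))
E
```

```text
[[370.41714 225.64815]
 [389.33963 185.81133]
 [458.8552  218.83122]
 [439.9327  258.66803]]
[[ 0.5822 -0.1009  0.03  ]
 [ 0.682  -0.1455  0.03  ]
 [ 0.6048 -0.3149  0.03  ]
 [ 0.5065 -0.269   0.03  ]] [ 0.59387378 -0.20756112  0.03      ]
[0.10933949 0.18613734 0.10855418] [ -24.05732418 -114.50369759  154.98853201]
```

View pics/c1.png

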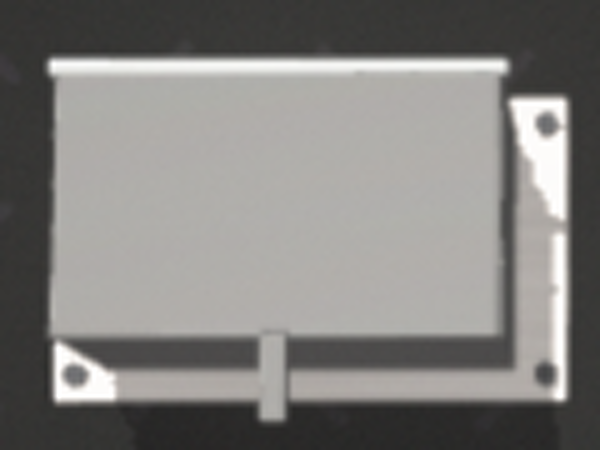

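Run:
```python
from h import *
f=lambda a:np.array(a)/5+195-0.4
print('flap FL FR',plane('top',f([[50,336],[501,336]]),.1565))
print('back L R',plane('top',f([[54,73],[501,73]]),.1565))
print('tongue tip,base',plane('top',f([[273,421],[273,336]]),.1585))
foot=plane('top',f([[569,97],[568,402],[53,402]]),.004);print('foot',foot, 'foot centre',(foot[0]+foot[2])/2)
e=foot[0]-foot[1];print(np.degrees(np.arctan2(e[1],e[0])),np.linalg.norm(e)); e=foot[2]-foot[1];print(np.degrees(np.arctan2(e[1],e[0])),np.linalg.norm(e))
from scipy.spatial.transform import Rotation as R
s=r.get_state();print(R.from_quat(s['tcp_rot'],scalar_first=True).as_matrix().round(3))
```

```text
flap FL FR [[0.46988095 0.27056729 0.1565    ]
 [0.4753946  0.07247779 0.1565    ]]
back L R [[0.58740309 0.27528855 0.1565    ]
 [0.59271082 0.07647821 0.1565    ]]
tongue tip,base [[0.43513524 0.17059559 0.1585    ]
 [0.47240277 0.17224916 0.1585    ]]
foot [[0.61164887 0.05051136 0.004     ]
 [0.46091051 0.04634287 0.004     ]
 [0.45386986 0.29717224 0.004     ]] foot centre [0.53275936 0.1738418  0.004     ]
1.5840411863880808 0.1507959850441378
91.6078401985289 0.25092815925730666
[[ 0.94   0.341 -0.001]
 [ 0.341 -0.94   0.002]
 [-0.    -0.002 -1.   ]]
```
Tank centre (0.5328,0.1738), yaw ~1.6°(+). Tongue point: 144 from hinge: tank x -0.084: (0.5328-.084, .1738-.0023)= (0.4488, 0.1715).

Careful with the scale: shifts go in units of 50 mm and turns go in units of 0.05 rad. That gives: 0.107 rad is 2.14.

```bash
python3 inch.py '[[[0,0,0],2.14,0.085],[[0,0,0],2.14,0.085],[[0,0,0],2.14,0.085]]'
python3 inch.py '[[[0.8,0,0],0,0.085],[[0.8,0,0],0,0.085],[[0.8,0,0],0,0.085],[[0.8,0,0],0,0.085],[[0.8,0,0],0,0.085]]'
python3 inch.py '[[[0.8,0,0],0,0.085],[[0,-0.8,0],0,0.085],[[0,-0.8,0],0,0.085],[[0,-0.8,0],0,0.085],[[0,-0.8,0],0,0.085]]'
```

```text
time: 0.35
ee_pos: [0.2213, -0.6108, 0.2307]
tcp_rot: [-0.001, 1.0, 0.011, -0.0]
ft_force: [0.2, -0.1, -0.3]
width: 0.0853
grip_force: 0.0
time: 0.77
ee_pos: [0.4231, -0.6052, 0.2308]
tcp_rot: [-0.0, 1.0, 0.013, -0.0]
ft_force: [-0.3, -0.6, 0.7]
width: 0.0852
grip_force: 0.0
time: 1.18
ee_pos: [0.4569, -0.4426, 0.2297]
tcp_rot: [-0.001, 1.0, 0.014, -0.001]
ft_force: [0.2, -0.1, 0.3]
width: 0.0851
grip_force: 0.0
```

```bash
for i in 1; do python3 inch.py '[[[0,-0.8,0],0,0.085],[[0,-0.8,0],0,0.085],[[0,-0.8,0],0,0.085],[[0,-0.8,0],0,0.085],[[0,-0.8,0],0,0.085]]' >/dev/null
python3 inch.py '[[[0,-0.8,0],0,0.085],[[0,-0.8,0],0,0.085],[[0,-0.8,0],0,0.085],[[0,-0.8,0],0,0.085],[[0,-0.8,0],0,0.085]]'>/dev/null
python3 inch.py '[[[0,-0.8,0],0,0.085],[[0,-0.8,0],0,0.085],[[0,-0.8,0],0,0.085],[[0,-0.8,0],0,0.085],[[0,-0.8,0],0,0.085]]' >/dev/null
python3 inch.py '[[[0,-0.22,0],0,0.06],[[0,0,0],0,0.06],[[0,0,0],0,0.06]]'
done
python3 - <<'E'
from h import *
c=r.camera_model('wrist');im=r.get_image('wrist');cv2.imwrite('pics/w1.png',im[...,::-1])
print(proj('wrist',[[.4488,.1715,.1585]],c), c['t'], r.get_state()['q'])
np.savez('pics/w1.npz',**c)
E
```

```text
time: 2.68
ee_pos: [0.4404, 0.1661, 0.2309]
tcp_rot: [0.0, 1.0, 0.014, -0.001]
ft_force: [0.5, -1.0, -0.4]
width: 0.0602
grip_force: 0.0
[[316.79772667 235.81161046]] [0.15280401 0.39475308 0.49619432] [-0.06907969  0.19646005 -0.40176739  2.00574109  0.09404613  0.95798589
 -2.06295753]
```

View pics/w1.png

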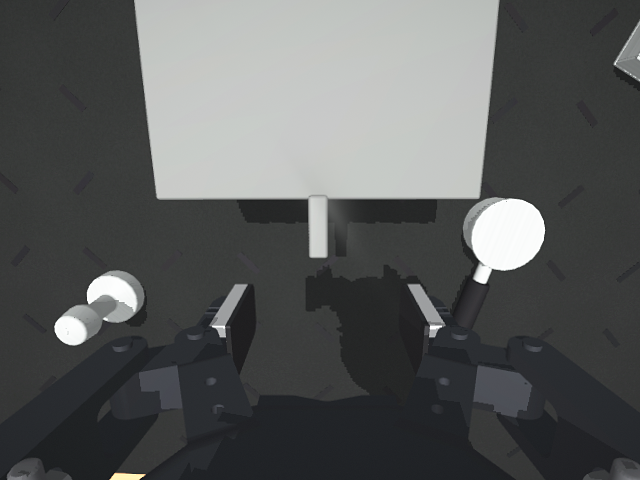

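Run:
```python
from h import *
c=dict(np.load('pics/w1.npz'))
print(plane('wrist',[[318.2,257.5],[318.2,197]],.1585,c)); print(proj('wrist',[.4404,.1661,.2309],c))
print('flap corners',plane('wrist',[[156,199],[484,199]],.1565,c))
```

```text
[[0.43469848 0.17033458 0.1585    ]
 [0.47298843 0.17114564 0.1585    ]]
[[324.30233692 298.42353422]]
flap corners [[0.46887558 0.27044186 0.1565    ]
 [0.47438406 0.06989115 0.1565    ]]
```

Scaled: 0.031 m is 0.62, 0.03 m is 0.6.

```bash
python3 inch.py '[[[0.084,-0.09,0.6],0,0.05],[[0,0,0.6],0,0.04],[[0,0,0.62],0,0.04],[[0,0,0],0,0.04]]'
python3 inch.py '[[[0,0,0],0,0],[[0,0,0],0,0],[[0,0,0],0,0],[[0,0,0],0,0],[[0,0,0],0,0]]' 30
```

```text
time: 3.07
ee_pos: [0.4416, 0.1669, 0.1355]
tcp_rot: [0.002, 1.0, 0.012, -0.005]
ft_force: [-1.2, -0.9, -0.5]
width: 0.0402
grip_force: 0.0
time: 3.48
ee_pos: [0.4459, 0.1718, 0.1419]
tcp_rot: [-0.001, 1.0, 0.014, 0.002]
ft_force: [0.4, 4.9, -0.5]
width: 0.0112
grip_force: 34.2
```

```bash
python3 inch.py '[[[0.04,0,-0.44],0,0],[[0.11,0,-0.426],0,0],[[0.17,0,-0.406],0,0],[[0.23,0,-0.38],0,0]]'
python3 inch.py '[[[0.28,0,-0.34],0,0],[[0.33,0,-0.292],0,0],[[0.372,0,-0.24],0,0],[[0.4,0,-0.18],0,0]]'
```

```text
time: 3.82
ee_pos: [0.4733, 0.1726, 0.225]
tcp_rot: [-0.001, 1.0, 0.014, 0.002]
ft_force: [5.3, 6.5, -7.6]
width: 0.0111
grip_force: 32.5
time: 4.15
ee_pos: [0.5414, 0.1746, 0.2774]
tcp_rot: [-0.001, 1.0, 0.014, 0.0]
ft_force: [-0.1, 5.6, -4.2]
width: 0.0111
grip_force: 31.7
```

```bash
python3 inch.py '[[[0.424,0,-0.12],0,0],[[0.44,0,-0.054],0,0],[[0.44,0,0.01],0,0],[[0.434,0,0.08],0,0],[[0.42,0,0.14],0,0]]'
python3 inch.py '[[[0,0,0],0,0],[[0,0,0],0,0],[[0,0,0],0,0]]'
```

```text
time: 4.57
ee_pos: [0.6509, 0.1778, 0.2756]
tcp_rot: [-0.001, 1.0, 0.014, 0.002]
ft_force: [-0.5, 3.8, 3.3]
width: 0.0109
grip_force: 32.7
time: 4.82
ee_pos: [0.651, 0.1778, 0.2752]
tcp_rot: [-0.002, 1.0, 0.014, 0.003]
ft_force: [2.7, 3.7, 5.1]
width: 0.0112
grip_force: 33.1
```

Run:
```python
from h import *
cv2.imwrite('pics/s1.png',r.get_image('side')[...,::-1][180:380,200:420].repeat(3,0).repeat(3,1))
```

```text
(no output)
```

View pics/s1.png

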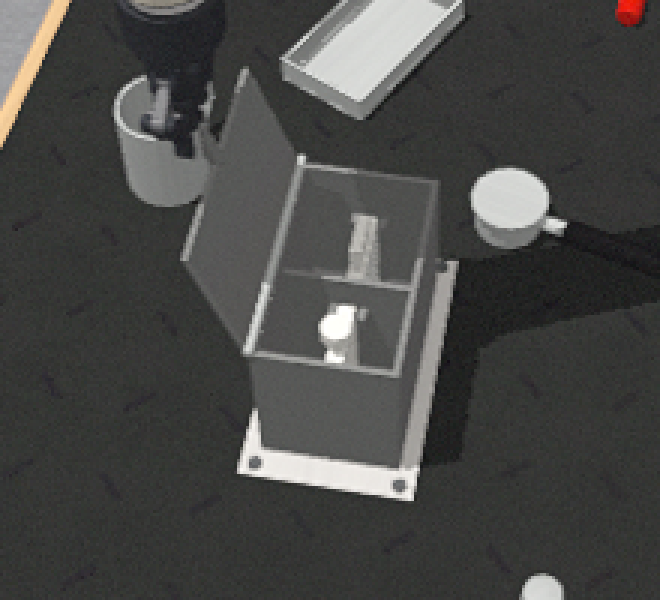

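```bash
python3 inch.py '[[[0,0,0],0,0.04],[[0,0,0],0,0.04],[[0,0,0],0,0.04],[[0,0,0],0,0.04]]'
python3 inch.py '[[[0,0,-0.5],0,0.04],[[0,0,-0.6],0,0.04],[[0,0,-0.6],0,0.04],[[0,0,0],0,0.04]]'
python3 -c "
from h import *;print(r.get_state()['q'])"
python3 inch.py '[[[-0.8,0,0],2.4,0.04],[[-0.8,0,0],2.4,0.04]]'
python3 -c "
from h import *;print(r.get_state()['q'])"
```

```text
time: 5.2
ee_pos: [0.649, 0.175, 0.2723]
tcp_rot: [0.001, 1.0, 0.013, -0.001]
ft_force: [-0.4, 0.1, 0.0]
width: 0.0401
grip_force: 0.0
time: 5.53
ee_pos: [0.6514, 0.1766, 0.3646]
tcp_rot: [-0.001, 1.0, 0.013, 0.005]
ft_force: [0.1, 0.5, 1.7]
width: 0.0401
grip_force: 0.0
[-0.08220213  0.44440527 -0.34261792  1.3596997   0.14990506  1.35266035
 -1.96967587]
time: 5.7
ee_pos: [0.5696, 0.1767, 0.3556]
tcp_rot: [0.001, 0.994, -0.111, -0.001]
ft_force: [-1.1, 0.6, 0.0]
width: 0.04
grip_force: 0.0
[-0.10215134  0.30587255 -0.32551928  1.56738612  0.10025911  1.28760606
 -2.23544863]
```

```bash
for i in 1 ; do python3 inch.py '[[[0,0,0],-2.414,0.04],[[0,0,0],-2.414,0.04],[[0,0,0],-2.414,0.04],[[0,0,0],-2.414,0.04],[[0,0,0],-2.414,0.04]]' >/dev/null
python3 inch.py '[[[0,0,0],-2.414,0.04],[[0,0,0],-2.414,0.04],[[0,0,0],-2.414,0.04],[[0,0,0],-2.414,0.04],[[0,0,0],-2.414,0.04]]' >/dev/null
python3 inch.py '[[[0,0,0],-2.414,0.04],[[0,0,0],-2.414,0.04],[[0,0,0],-2.414,0.04],[[0,0,0],-2.414,0.04],[[0,0,0],-2.414,0.04]]' >/dev/null
python3 inch.py '[[[-0.6,-0.4,0.6],0,0.04],[[-0.44,-0.36,0.6],0,0.04],[[0,0,0],0,0.04],[[0,0,0],0,0.04]]'
done
python3 - <<'E'
from h import *
from scipy.spatial.transform import Rotation as R
c=r.camera_model('wrist');im=r.get_image('wrist');cv2.imwrite('pics/w2.png',im[...,::-1])
np.savez('pics/w2.npz',**c); s=r.get_state();print(s['q'],s['ee_pos'],R.from_quat(s['tcp_rot'],scalar_first=True).as_matrix().round(4))
print(proj('wrist',[.534,.125,.131],c))
cv2.imwrite('pics/s2.png',r.get_image('side')[...,::-1]);cv2.imwrite('pics/t2.png',r.get_image('top')[...,::-1])
E
```

```text
time: 7.28
ee_pos: [0.5331, 0.1265, 0.2988]
tcp_rot: [-0.001, 0.699, 0.715, -0.003]
ft_force: [0.7, 0.6, 0.9]
width: 0.0397
grip_force: 0.0
[ 0.21081797  0.30246457 -0.61896204  1.73834373  0.18985358  1.16161524
 -0.43778721] [0.53496794 0.12839489 0.3008317 ] [[-2.500e-02  9.997e-01 -4.000e-04]
 [ 9.997e-01  2.500e-02 -5.000e-04]
 [-5.000e-04 -4.000e-04 -1.000e+00]]
[[328.69676345 217.00721021]]
```

View pics/w2.png

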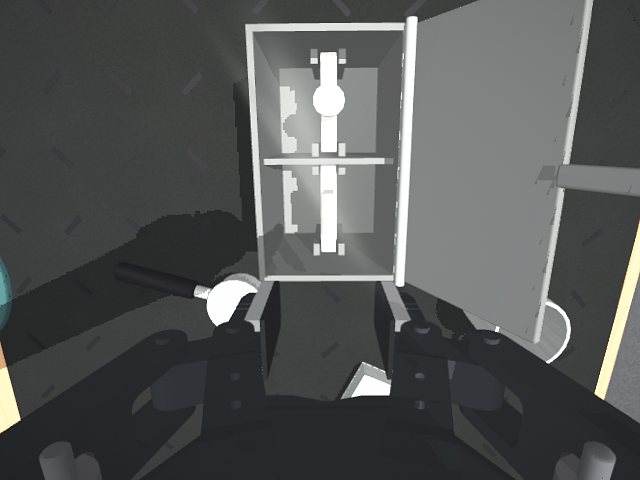

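Run:
```python
from h import *
c=dict(np.load('pics/w2.npz'));g=cv2.cvtColor(cv2.imread('pics/w2.png'),cv2.COLOR_BGR2GRAY)
for y in range(158,262,6):
    x=np.where(g[y,312:346]>200)[0]+312; print(y,(x.min(),x.max(),len(x)) if len(x) else None)
print(plane('wrist',[[328.5,166],[328.5,252]],.101,c),plane('wrist',[[328.5,208]],.131,c))
print(plane('wrist',[[247,25],[262,279]],.150,c),r.get_state()['ee_pos'])
cv2.imwrite('pics/w2c.png',cv2.resize(cv2.imread('pics/w2.png')[150:270,270:390],None,fx=5,fy=5,interpolation=cv2.INTER_CUBIC))
```

```text
158 (np.int64(319), np.int64(325), 7)
164 (np.int64(312), np.int64(334), 22)
170 (np.int64(312), np.int64(344), 27)
176 (np.int64(320), np.int64(336), 17)
182 (np.int64(320), np.int64(336), 17)
188 (np.int64(320), np.int64(336), 17)
194 (np.int64(320), np.int64(336), 17)
200 (np.int64(321), np.int64(336), 16)
206 (np.int64(321), np.int64(336), 16)
212 (np.int64(321), np.int64(336), 16)
218 (np.int64(321), np.int64(336), 16)
224 (np.int64(321), np.int64(336), 16)
230 (np.int64(321), np.int64(336), 16)
236 (np.int64(321), np.int64(336), 16)
242 (np.int64(321), np.int64(335), 15)
248 (np.int64(314), np.int64(343), 25)
254 (np.int64(314), np.int64(343), 10)
260 None
[[0.532811   0.16697364 0.101     ]
 [0.53481781 0.08317338 0.101     ]] [[0.53363459 0.13303127 0.131     ]]
[[0.47077997 0.27110214 0.15      ]
 [0.47736948 0.0728138  0.15      ]] [0.53630034 0.13015001 0.30242658]
```

View pics/w2c.png

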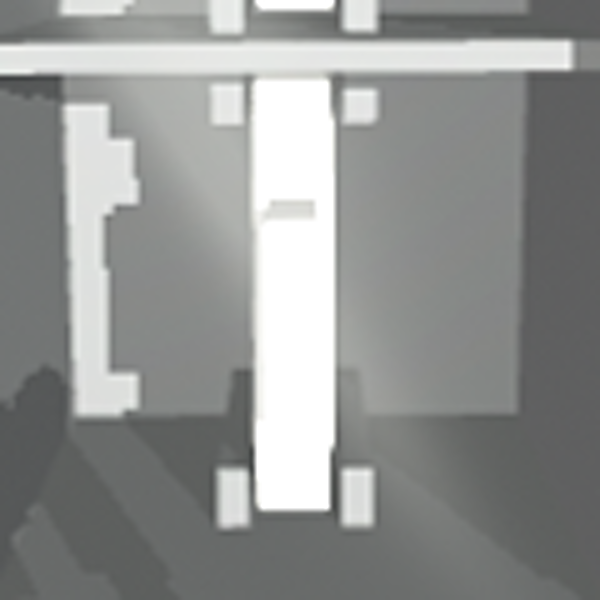

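```bash
python3 inch.py '[[[0,0,0],0,0.04],[[0,0,0],0,0.04],[[0,0,0],0,0.04]]';python3 inch.py '[[[0,0,0],0,0.04],[[0,0,0],0,0.04]]'
```

```text
time: 7.68
ee_pos: [0.5356, 0.13, 0.3016]
tcp_rot: [0.0, 0.697, 0.717, 0.001]
ft_force: [0.4, 0.3, -0.1]
width: 0.0401
grip_force: 0.0
time: 7.85
ee_pos: [0.5352, 0.1295, 0.3011]
tcp_rot: [0.0, 0.698, 0.717, 0.0]
ft_force: [-0.4, -0.6, -0.5]
width: 0.0401
grip_force: 0.0
```

Scaled: -0.0047 m is -0.094, 0.03 m is 0.6.

```bash
python3 inch.py '[[[-0.094,-0.03,0.6],0,0.04],[[0,0,0.6],0,0.04],[[0,0,0.6],0,0.04],[[0,0,0.6],0,0.04],[[0,0,0],0,0.04]]';python3 inch.py '[[[0,0,0.4],0,0.04],[[0,0,0.4],0,0.04],[[0,0,0.4],0,0.04],[[0,0,0.26],0,0.04],[[0,0,0],0,0.04]]';python3 inch.py '[[[0,0,0],0,0.04],[[0,0,0],0,0.04]]'
```

```text
time: 8.27
ee_pos: [0.5302, 0.1231, 0.1757]
tcp_rot: [-0.003, 0.698, 0.716, -0.004]
ft_force: [-0.7, -0.4, 0.1]
width: 0.04
grip_force: 0.0
time: 8.68
ee_pos: [0.5328, 0.1241, 0.1067]
tcp_rot: [-0.001, 0.698, 0.716, -0.001]
ft_force: [0.3, -0.3, -1.1]
width: 0.04
grip_force: 0.0
time: 8.85
ee_pos: [0.5347, 0.1249, 0.1095]
tcp_rot: [0.001, 0.698, 0.716, 0.001]
ft_force: [0.0, -0.2, 0.9]
width: 0.04
grip_force: 0.0
```

Scaled: 0.004 m is 0.08, -0.0007 m is -0.014.

```bash
python3 inch.py '[[[0,-0.014,0.08],0,0.04],[[0,0,0],0,0.04],[[0,0,0],0,0],[[0,0,0],0,0],[[0,0,0],0,0]]' 60;python3 inch.py '[[[0,0,0],0,0],[[0,0,0],0,0],[[0,0,0],0,0]]'
```

```text
time: 9.27
ee_pos: [0.5334, 0.1246, 0.1046]
tcp_rot: [0.0, 0.698, 0.716, 0.0]
ft_force: [0.6, 0.2, -1.5]
width: 0.0087
grip_force: 58.6
time: 9.52
ee_pos: [0.5334, 0.1245, 0.1045]
tcp_rot: [0.0, 0.698, 0.716, 0.0]
ft_force: [0.3, -0.0, 5.5]
width: 0.009
grip_force: 59.5
```

Gripped the 10 mm bar. Draw it up gently.

```bash
python3 inch.py '[[[0,0,-0.1],0,0],[[0,0,-0.2],0,0],[[0,0,-0.2],0,0],[[0,0,-0.2],0,0],[[0,0,-0.2],0,0]]';python3 inch.py '[[[0,0,-0.4],0,0],[[0,0,-0.4],0,0],[[0,0,-0.4],0,0],[[0,0,-0.4],0,0],[[0,0,-0.4],0,0]]'
python3 inch.py '[[[0,0,-0.4],0,0],[[0,0,-0.4],0,0],[[0,0,0],0,0],[[0,0,0],0,0],[[0,0,0],0,0]]'
```

```text
time: 9.93
ee_pos: [0.533, 0.1245, 0.1503]
tcp_rot: [0.0, 0.698, 0.716, 0.0]
ft_force: [-0.2, -0.1, -1.3]
width: 0.009
grip_force: 58.6
time: 10.35
ee_pos: [0.5327, 0.1245, 0.2509]
tcp_rot: [0.0, 0.698, 0.716, 0.0]
ft_force: [-0.2, 0.4, -2.1]
width: 0.0089
grip_force: 58.6
time: 10.77
ee_pos: [0.5324, 0.1241, 0.2885]
tcp_rot: [-0.0, 0.698, 0.716, -0.001]
ft_force: [0.7, 0.2, -2.0]
width: 0.0089
grip_force: 58.7
```

```bash
python3 inch.py '[[[-0.24,0.036,0],0,0],[[-0.48,0.076,0],0,0],[[-0.48,0.076,0],0,0],[[-0.48,0.076,0],0,0],[[-0.48,0.076,0],0,0]]' >/dev/null;python3 inch.py '[[[-0.48,0.076,0],0,0],[[-0.48,0.076,0],0,0],[[-0.48,0.076,0],0,0],[[-0.48,0.076,0],0,0],[[-0.48,0.076,0],0,0]]'
python3 inch.py '[[[-0.48,0.076,0],0,0],[[-0.48,0.076,0],0,0],[[-0.48,0.076,0],0,0],[[-0.48,0.076,0],0,0],[[-0.18,0.02,0],0,0]]'
python3 inch.py '[[[0,0,0],1.822,0],[[0,0,0],1.822,0],[[0,0,0],1.822,0],[[0,0,0],1.822,0],[[0,0,0],1.822,0]]'
python3 inch.py '[[[0,0,0],0,0],[[0,0,0],0,0],[[0,0,0],0,0],[[0,0,0],0,0]]'
```

```text
time: 11.6
ee_pos: [0.5742, -0.1049, 0.2876]
tcp_rot: [-0.001, 0.698, 0.716, -0.001]
ft_force: [-0.4, -0.7, -1.4]
width: 0.0092
grip_force: 58.6
time: 12.02
ee_pos: [0.5928, -0.2128, 0.287]
tcp_rot: [-0.001, 0.7, 0.714, -0.002]
ft_force: [-0.1, -1.4, -1.0]
width: 0.0091
grip_force: 58.6
time: 12.43
ee_pos: [0.5931, -0.2068, 0.2878]
tcp_rot: [-0.001, 0.843, 0.539, -0.001]
ft_force: [0.1, -0.2, 0.1]
width: 0.0092
grip_force: 58.7
time: 12.77
ee_pos: [0.5938, -0.2069, 0.2887]
tcp_rot: [-0.0, 0.841, 0.541, -0.0]
ft_force: [-0.9, -0.5, -1.6]
width: 0.0092
grip_force: 58.7
```

Scaled: 0.02 m is 0.4, 0.012 m is 0.24.

```bash
python3 inch.py '[[[0,0,0.4],0,0],[[0,0,0.4],0,0],[[0,0,0.4],0,0],[[0,0,0.4],0,0],[[0,0,0.24],0,0]]'; python3 inch.py '[[[0,0,0.18],0,0],[[0,0,0],0,0],[[0,0,0],0,0],[[0,0,0],0,0],[[0,0,0],0,0]]'
python3 - <<'E'
from h import *
a=r.get_image('top')[...,::-1][160:310,190:480];b=r.get_image('side')[...,::-1][130:350,220:430]
cv2.imwrite('pics/f.png',np.hstack([cv2.resize(a,(440,228)),cv2.resize(b,(360,377))[:228]]) if 0 else np.vstack([cv2.resize(a,(520,269)),cv2.copyMakeBorder(cv2.resize(b,(315,330)),0,0,0,205,0)]))
E
```

```text
time: 13.18
ee_pos: [0.5928, -0.2069, 0.1947]
tcp_rot: [-0.001, 0.841, 0.541, -0.001]
ft_force: [-1.2, 0.2, -1.6]
width: 0.0088
grip_force: 58.6
time: 13.6
ee_pos: [0.5948, -0.2073, 0.1894]
tcp_rot: [0.001, 0.841, 0.54, 0.001]
ft_force: [0.5, -0.7, -1.1]
width: 0.009
grip_force: 58.6
```

View pics/f.png

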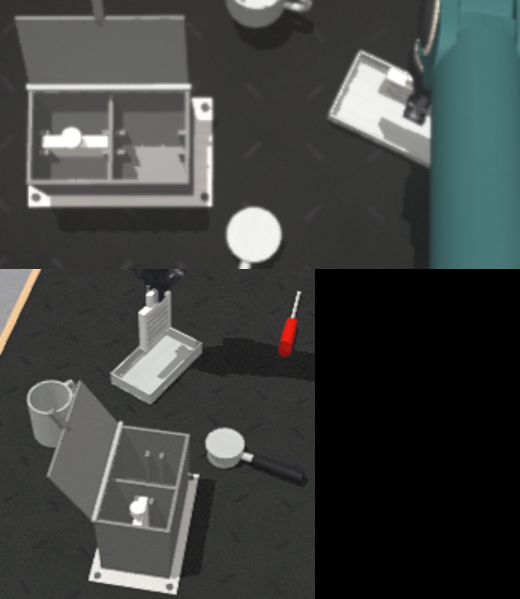

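The picture shows the mesh plate held upright over the tray and in line with its long side. The flap is back, and the knob plate is still in its well.

```bash
python3 inch.py '[[[0,0,0],0,0],[[0,0,0],0,0],[[0,0,0],0,0],[[0,0,0],0,0],[[0,0,0],0,0]]'; python3 -c "
from workcell import r
print(r.job_done())"
```

```text
time: 14.12
ee_pos: [0.594, -0.207, 0.1881]
tcp_rot: [0.0, 0.841, 0.54, 0.0]
ft_force: [0.1, 0.2, -2.3]
width: 0.0085
grip_force: 58.6
the job is handed in; nothing more can be done
None
```

I handed the job in at about 14 s: the flap is open on its stop and the filter plate is held upright and still about 8–9 cm above the tray's middle, in line with its long side; the hand-in returned no verdict.

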